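# Set out the baking ingredients around the two tins

### The arm

A 6-joint arm with a two-finger parallel gripper is mounted at the origin on the work surface. World frame = base frame: x ahead of the robot, y to its left, z up, the work surface at z = 0. Lengths are in mm, angles in degrees, forces in N, time in s.
With the tool pointing down it reaches from about 350 to 850 mm from the base axis. Payload 8.1 kg.
Tool frame: the origin (TCP) lies at the very end of the fingers, on their centre line; the grasp point (between the pads) lies r.tcp_to_grasp behind it (r.tcp_to_grasp is the distance from the TCP to the grasp point, in mm); z points along the fingers, y is the line along which they close (so a half turn about z gives the same grasp; the last joint's range is limited). The gripper opens to 85 mm and grips with 20 to 120 N. Pads are 22 mm wide; open, the fingers measure 114 mm over their backs; the gripper's body (76 mm by 85 mm) begins 54 mm behind the grasp point. The pads swing forward as they close: fully open they stand 13 mm farther back than shut.
Start: joints at [61.284, 7.471, 85.268, -0, 87.261, -4.893], TCP at [242.333, 548.89, 231.292] pointing down, gripper open.
Joint ranges: [-169.43, 169.43], [-51.17, 129.36], [1.28, 143.12], [-76.62, 256.62], [0, 156.53], [-152.29, 152.29]. Speed limits (degrees/s): [136.94, 136.94, 159.86, 180, 180, 180].

### API

Orientations are given as [roll, pitch, yaw] about the fixed x, y, z axes, in that order (R = Rz(yaw) Ry(pitch) Rx(roll)).
In Python, from bench import sense, viewer, order, r gives the robot as it stands.
- The arm moves only by the tool carry_out, never from a script. Its argument "increments" is one flat list of numbers, 7 for each row, row after row: the shift along the tool's x, y, z as a fraction of full scale, then the turn, a rotation vector about the tool's x, y, z as a fraction of full scale, then the opening, from -1 (shut) to 1 (fully open). A call has exactly 10 rows; each row is the pose to reach, as a shift and turn from the pose commanded when the call began, along the tool's axes at that moment, turning the shorter way round; what a row does not reach only later rows make up. Full scale, the value 1, is 400 mm for a shift and 2 pi rad for a turn. A row lasts 1/8 s, in which the tool goes at most 62.5 mm and 10.7 degrees, less where a joint would pass 70% of its speed; a pose out of reach is approached as far as the arm can. A call with a number of a shift or a turn outside -1 to 1 is refused whole. A call with a gripper value outside its range is refused whole. The fingers move at their own pace and stop on an object; "force" is the grip in N (left out, the last holds). Time passes only in rows, so rows that repeat a pose let the fingers close, or fill a call up. It gives the time, the measured TCP pose, the force, the opening and the grip force at its end, in the units of the state.
- sense(): the state, without advancing time (a new reading comes with each control period).
- viewer.snapshot(name): name is "side" or "top" or "wrist"; returns the picture (400x640x3 uint8, red, green, blue); there is no depth.
- viewer.get_calibration(name): a dict with "fx", "fy", "cx", "cy" (pixels), "R" (3x3) and "t" (3): a world point X has camera coordinates R X + t. Camera axes: x right, y down, z forward; pixel columns grow to the right and rows downward; lengths in mm; the calibration is good to about 2 mm. A picture is of the moment at which its call begins: read the wrist's pose just before it. get_calibration takes no time and is no camera call; for the wrist camera it gives the pose at the moment of the call.
- order.hand_in(): hands the job in; it is judged then, once.
The state is a dict: "time": time; "joint_pos": joint angles; "qd": joint speeds; "joint_efforts": joint torques, N m; "tool_pos": TCP position; "tcp_rot": TCP orientation; "ft_force": force on the tool from outside, world axes, zero at the start; "wrist_torque": the same for the moment, N m; "finger_gap": finger opening in mm; "grip_force": force on a finger pad.
Only numpy, scipy, OpenCV 4.12 (cv2) and the standard library are available. Lean on these libraries where they do the work, as an engineer would, in place of code of your own. Each camera call takes 0.05 s, during which the arm holds its last target. There are 200 camera calls.

### The job

Set out the ingredients upright on the marked circles of the wooden board: the red cocoa tin centred on the circle between the yellow and the blue tin, with the little purple tin centred on top of it; the green-capped jar centred on the circle behind the yellow tin (the side away from the robot); and the black-capped jar centred on the circle in front of the blue tin (the side nearer the robot). Leave the yellow and blue tins, the biscuit cutter and the timer where they stand.

Things in the scene. Friction and masses are not known exactly. Their poses are not given: they have to be found in the camera images.
- board: Fixed striped wooden board 260 (x) x 280 (y) x 15 mm on the table, left or right of the robot. Origin: centre of underside; x away from the robot (yaw within 0.25 rad), y to its left. Five flat brown circles, white-rimmed, 60 mm across, on its top: one at its centre, between the tins, and four at x = +-80, y = +-85 mm: in front of (-x) and behind (+x) each tin. Things on it have origin z = 15 mm.
- yellow_tin: Full yellow tin with a yellow lid and a white band, upright, 64 mm across, 85 mm high, 0.7 kg, loose. It stands on the board at x = 0 and y = +85 or -85 mm in the board's frame (either end; the blue tin has the other). A thing to steer by: not to be moved. Origin: centre of its underside; z up.
- blue_tin: Full blue tin with a blue lid and a white band, of the same size and mass as the yellow one, loose, at the other end of the board. A thing to steer by: not to be moved. Origin: centre of its underside; z up.
- cocoa_tin: Red cocoa tin with a red lid and a white band, a closed upright cylinder 56 mm across and 62 mm high with a flat top, about 0.25 kg. It starts standing on the marble slab (12 mm thick) at the other side of the robot from the board. Origin: centre of its underside; z up.
- sprinkle_tin: Little purple tin with a grey metal band, a closed upright cylinder 44 mm across and 32 mm high, about 0.09 kg, starting on the slab. Origin: centre of its underside; z up.
- green_jar: Spice jar with a green cap, a plain upright cylinder 42 mm across and 90 mm high (the cap is the top 24 mm), about 0.15 kg, starting on the slab. Origin: centre of its underside; z up.
- black_jar: Spice jar with a black cap, brown below, with a white label, of the same size and mass as the green-capped jar, starting on the slab. Origin: centre of its underside; z up.
- cutter: Round steel biscuit cutter, an open ring 52 mm across and 26 mm high with a strap handle up to 48 mm, loose, standing on the slab among the things. Not to be moved. Origin: centre of its underside; z up.
- timer: Round kitchen timer, steel with a white top and a black grip bar, 54 mm across and 46 mm high, loose, standing on the slab among the things. Not to be moved. Origin: centre of its underside; z up.

How it is judged:
By the outcome, as a careful person would: the job done as asked, in the order asked, and still so for the second after the job is handed in, with the robot touching nothing.
It also fails if it takes over 115 s, if anything falls off the work surface, if the arm or the gripper's body presses on something with over 40 N, if the wrist force passes 120 N, or if a joint passes its speed limit or range.

## Working session

There is one attempt and no reset: what is moved stays moved. The work goes in short steps, Python scripts to look and compute and a tool call to move; the robot and the scene stay as the last step left them, time stands still between calls to the robot, and variables do not carry over. Pictures are saved under pics/ and viewed, at most 14 in all, crops included, and the job is handed in when it is done.

Besides the shell and the picture viewer there is one more tool, called after ">>>" as name(argument=value, ...) on one line, values as JSON. carry_out: Moves the arm, as the interface text tells. Its arguments: {"type":"object","properties":{"increments":{"type":"array"},"force":{"type":"number"}},"required":["increments"]}

```bash
mkdir -p pics; ls; python3 - <<'E'
from bench import sense, viewer, order, r
import cv2,numpy as np
print(r.tcp_to_grasp, sense())
for n in("top","side","wrist"):
    c=viewer.get_calibration(n);print(n,c)
    im=viewer.snapshot(n);cv2.imwrite(f"pics/{n}0.png",im[:,:,::-1])
E
```

```text
pics
18.700000000000003 {'time': 0.0, 'joint_pos': array([ 6.12829951e+01,  7.51537585e+00,  8.53311613e+01, -3.50086137e-04,
        8.72612249e+01, -4.89194562e+00]), 'qd': array([-0.04325591, -0.09893529, -0.04139984,  0.1201769 ,  0.10737348,
       -0.12540527]), 'joint_efforts': array([ 4.40968925e-04, -5.69399321e+01, -5.00552416e+01, -1.38982459e-04,
        1.51069608e-02,  9.25361223e-05]), 'tool_pos': array([242.06705405, 548.38778691, 230.22360456]), 'tcp_rot': array([-1.79892601e+02, -8.84122179e-03,  1.56174949e+02]), 'ft_force': array([ 0.59312133, -0.38838262, -0.00911948]), 'wrist_torque': array([-0.00869819, -0.03455336, -0.033687  ]), 'grip_force': 0.0, 'finger_gap': 85.27792428769894}
top {'fx': 436.30336934702393, 'fy': 436.30336934702393, 'cx': 325.03961300174666, 'cy': 203.73803927899561, 'R': array([[ 2.63545436e-02, -9.99648806e-01,  2.77520365e-03],
       [-9.93875999e-01, -2.65001691e-02, -1.07276466e-01],
       [ 1.07312335e-01,  6.90140116e-05, -9.94225356e-01]]), 't': array([ -23.89683958,  539.02294119, 1110.04352699])}
side {'fx': 447.2327709403504, 'fy': 447.2327709403504, 'cx': 317.5110710360128, 'cy': 198.99394161362346, 'R': array([[ 9.07445067e-01, -4.20170740e-01, -3.85152438e-06],
       [-3.22836901e-01, -6.97226771e-01, -6.40039972e-01],
       [ 2.68923383e-01,  5.80802359e-01, -7.68341613e-01]]), 't': array([-480.32741821,  221.51572637,  918.75119466])}
wrist {'fx': 304.3756987186256, 'fy': 304.3756987186256, 'cx': 317.8270631469869, 'cy': 197.9436189076046, 'R': array([[ 0.40413563,  0.91469588, -0.00241629],
       [ 0.87102532, -0.38403168,  0.30632426],
       [ 0.27926561, -0.1259012 , -0.95192416]]), 't': array([-600.22598364,  -39.5894054 ,  380.53843248])}
```

View pics/top0.png

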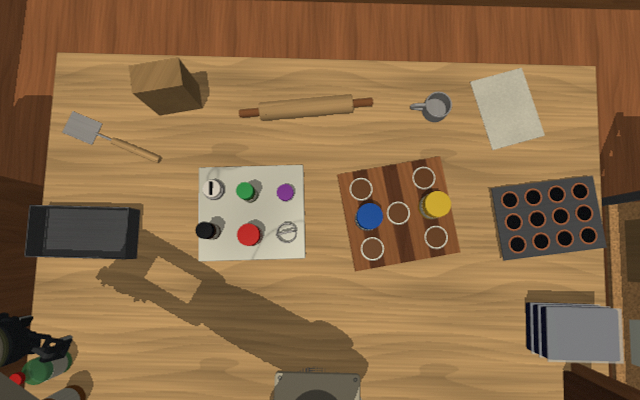

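View pics/wrist0.png

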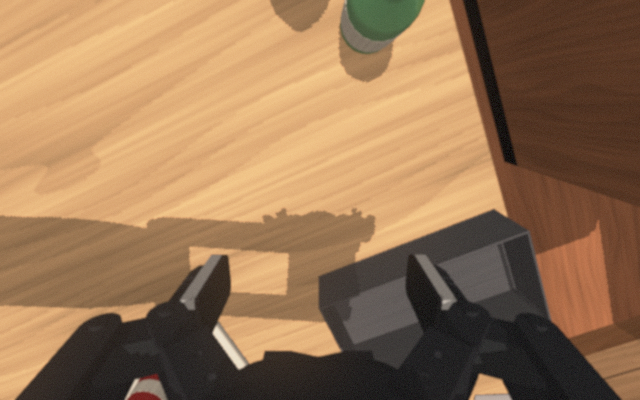

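View pics/side0.png

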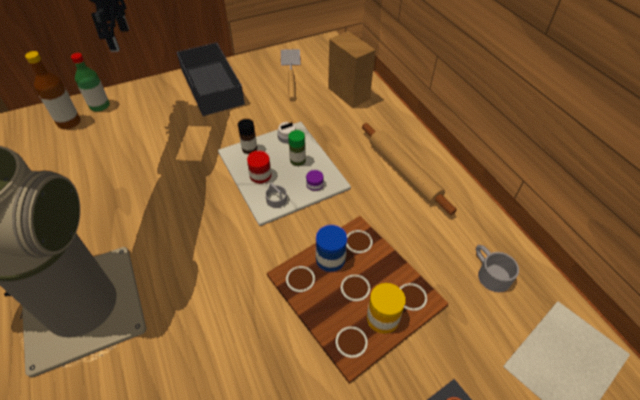

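Top view: timer (212,188), green (246,190), purple (286,191), black (206,230), red (248,234), cutter (287,232). The board is on the right, with blue (370,216), yellow (437,204) and circles near (361,188), (424,177), (398,212), (372,249) and (436,237). The side view shows the same layout. The wrist view covers the left table edge and is no use yet.

```bash
cat > h.py <<'E'
from bench import sense, viewer, order, r
import cv2, numpy as np
from scipy.spatial.transform import Rotation as Ro
def cast(c,u,v,z):
    d=c["R"].T@np.array([(u-c["cx"])/c["fx"],(v-c["cy"])/c["fy"],1]); o=-c["R"].T@c["t"]
    return (o+d*(z-o[2])/d[2])[:2]
def scale(c,z,p): # px per mm near world point
    return c["fx"]/(c["R"]@np.array([*p,z])+c["t"])[2]
HSV=dict(red=[(0,150,60),(6,255,255)],green=[(45,90,40),(85,255,255)],purple=[(130,70,40),(160,255,255)],
 blue=[(105,130,50),(125,255,255)],yellow=[(22,180,120),(32,255,255)],black=[(0,0,0),(180,255,38)])
def blobs(im,col,amin=60):
    hsv=cv2.cvtColor(im,cv2.COLOR_RGB2HSV); m=cv2.inRange(hsv,*map(np.array,HSV[col]))
    if col=="red": m|=cv2.inRange(hsv,np.array((174,150,60)),np.array((180,255,255)))
    cs=cv2.findContours(m,cv2.RETR_EXTERNAL,cv2.CHAIN_APPROX_NONE)[0]
    out=[]
    for k in cs:
        if cv2.contourArea(k)<amin: continue
        k=cv2.convexHull(k); M=cv2.moments(k); out.append((M["m10"]/M["m00"],M["m01"]/M["m00"],cv2.contourArea(k),cv2.boundingRect(k)))
    return sorted(out,key=lambda b:-b[2])
def rims(im,lo=150):
    g=cv2.cvtColor(im,cv2.COLOR_RGB2HSV); m=cv2.inRange(g,np.array((0,0,lo)),np.array((180,70,255)))
    out=[]
    for k in cv2.findContours(m,cv2.RETR_EXTERNAL,cv2.CHAIN_APPROX_NONE)[0]:
        if len(k)>20:
            (u,v),(a,b),_=cv2.fitEllipse(k); out.append((u,v,a,b,cv2.boundingRect(k)))
    return out
def go(p,yaw=None):
    "fractions from the present pose to TCP p, with tool down, and given yaw"
    s=sense(); R0=Ro.from_euler("xyz",s["tcp_rot"],degrees=True)
    d=R0.inv().apply(np.array(p)-s["tool_pos"])/400
    y=s["tcp_rot"][2] if yaw is None else yaw
    w=(R0.inv()*Ro.from_euler("xyz",[180,0,y],degrees=True)).as_rotvec()/2/np.pi
    print("t",round(s["time"],2),"frac",np.round(d,4),np.round(w,4))
E
python3 - <<'E'
from h import *
im=cv2.imread("pics/top0.png")[:,:,::-1].copy(); c=viewer.get_calibration("top")
for col,z in dict(red=60,green=90,purple=40,blue=80,yellow=80,black=90).items():
    for b in blobs(im,col,25)[:6]:
        if 180<b[0]<470 and 150<b[1]<275:
            p=cast(c,b[0],b[1],z);print(col,np.round(b[:3],1),b[3],p.round(1), "size mm",np.round(np.array(b[3][2:])/scale(c,z,p),0))
for b in rims(im):
    if 330<b[0]<470: print("rim",np.round(b[:4],1),b[4],cast(c,b[0],b[1],15).round(1),np.round(np.array(b[2:4])/scale(c,15,cast(c,b[0],b[1],15)),1))
w=viewer.get_calibration("wrist");s=sense()
R0=Ro.from_euler("xyz",s["tcp_rot"],degrees=True)
print("cam in tool",R0.inv().apply(-w["R"].T@w["t"]-s["tool_pos"]),"axis in tool",R0.inv().apply(w["R"][2]))
go((480,230,330),90)
E
```

```text
red [248.2 234.4 377. ] (237, 224, 23, 22) [453.3 181.7] size mm [58. 55.]
green [245.  190.7 231.5] (236, 182, 19, 18) [560.2 189.4] size mm [47. 45.]
purple [284.9 192.  198.5] (277, 184, 17, 17) [566.   95.3] size mm [44. 44.]
blue [369.2 215.7 509. ] (357, 203, 26, 26) [ 507. -120.] size mm [65. 65.]
yellow [437.2 203.6 505. ] (425, 191, 26, 26) [ 541.8 -289.4] size mm [65. 65.]
black [205.5 230.2 236. ] (196, 223, 20, 16) [459.8 281.6] size mm [49. 39.]
rim [356.9 396.1   2.8  10.1] (355, 390, 4, 10) [  55.  -102.9] [ 7.2 25.4]
rim [372.  248.3  22.2  22.6] (361, 237, 23, 23) [ 427.2 -135.4] [58.2 59.1]
rim [435.8 236.8  21.8  22.7] (425, 226, 23, 23) [ 461.5 -302.3] [57.2 59.5]
rim [397.9 212.5  21.5  22.5] (387, 202, 23, 22) [ 522.8 -202.5] [56.8 59.3]
rim [360.7 188.6  21.4  22.1] (350, 178, 23, 22) [ 584.  -103.2] [56.9 58.6]
rim [423.4 177.4  21.2  22.1] (412, 167, 23, 22) [ 618.5 -269.4] [56.6 59. ]
cam in tool [  78.68766868    1.40548649 -142.56704913] axis in tool [-3.06468663e-01 -7.80032959e-04  9.51880428e-01]
t 0.15 frac [-0.8656 -0.4886 -0.2482] [-2.000e-04  1.000e-04  1.838e-01]
```

Top-view sizes check out (rims about 58 mm, tins 65 mm). The board centre is about (523,-202) with yaw about 11.7°, and blue sits at +y. I'll hover over the cocoa tin next for a closer wrist look.

```bash
python3 -c "
from h import *
go((453,182,230),101.7)"
```

```text
t 0.15 frac [-0.8524 -0.6253  0.002 ] [-2.000e-04  1.000e-04  1.513e-01]
```

>>> carry_out(increments=[-0.852,-0.625,0.002,0,0,0.151,1,-0.852,-0.625,0.002,0,0,0.151,1,-0.852,-0.625,0.002,0,0,0.151,1,-0.852,-0.625,0.002,0,0,0.151,1,-0.852,-0.625,0.002,0,0,0.151,1,-0.852,-0.625,0.002,0,0,0.151,1,-0.852,-0.625,0.002,0,0,0.151,1,-0.852,-0.625,0.002,0,0,0.151,1,-0.852,-0.625,0.002,0,0,0.151,1,-0.852,-0.625,0.002,0,0,0.151,1])

```text
time: 1.4
tool_pos: [452.5, 183.6, 230.4]
tcp_rot: [-180.0, -0.0, 101.9]
ft_force: [0.2, -0.7, -0.3]
finger_gap: 85.4
grip_force: 0.0
```

```bash
cat >> h.py <<'E'
def wr(name):
    c=viewer.get_calibration("wrist"); im=viewer.snapshot("wrist"); cv2.imwrite(f"pics/{name}.png",im[:,:,::-1]); return c,im
def rep(c,im,zs):
    for col,z in zs.items():
        for b in blobs(im,col,300)[:3]:
            p=cast(c,b[0],b[1],z); print(col,np.round(b[:3],1),b[3],p.round(1),"size",np.round(np.array(b[3][2:])/scale(c,z,p),0))
E
python3 - <<'E'
from h import *
s=sense();print(s["tool_pos"],s["tcp_rot"],s["time"])
c,im=wr("w1"); rep(c,im,dict(red=60,green=90,purple=40,black=90))
E
```

```text
[452.53886109 183.55821058 230.36813586] [-1.79980574e+02 -1.36413089e-02  1.01909178e+02] 1.4
red [ 319.3  181.3 2137.5] (294, 155, 52, 53) [455.1 181.5] size [55. 56.]
green [ 428.3  200.4 1680.5] (404, 177, 50, 47) [561.7 192.2] size [49. 46.]
purple [393.1 258.3 921.5] (376, 241, 35, 36) [565.2  99.5] size [43. 44.]
black [  325.9   342.7 58340.5] (34, 256, 587, 144) [500.7   2.7] size [677. 166.]
```

View pics/w1.png

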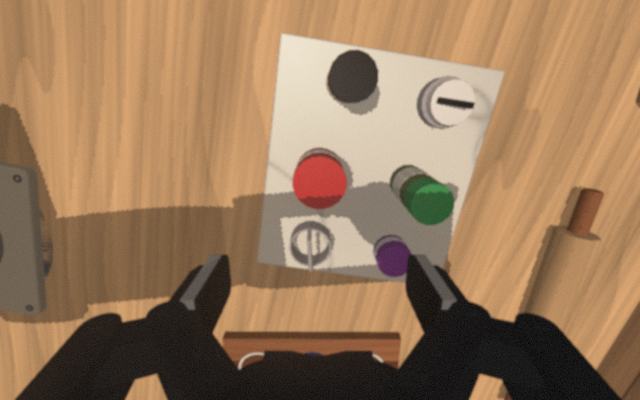

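Wrist view: red at (320,181) between the fingers, green at (428,200), purple (392,258), black (352,77), timer (447,103) and cutter (312,242). There is clear room to grasp red with the fingers closing along image columns.

```bash
python3 - <<'E'
from h import *
c=viewer.get_calibration("wrist")
for z in(74,70):
    p=cast(c,319.3,181.3,z);print(p, 52.5/scale(c,z,p))
p=cast(c,319.3,181.3,72)
go((*p,36),101.7); go((*p,200),101.7)
E
```

```text
[454.27619457 185.07442276] 53.25140628326032
[454.5088312  184.04698209] 53.963796315863405
t 1.45 frac [0.0013 0.005  0.4861] [-0.     -0.      0.0006]
t 1.45 frac [0.0014 0.005  0.0761] [-0.     -0.      0.0006]
```

>>> carry_out(increments=[0.001,0.005,0.15,0,0,0,1,0.001,0.005,0.3,0,0,0,1,0.001,0.005,0.4,0,0,0,1,0.001,0.005,0.486,0,0,0,1,0.001,0.005,0.486,0,0,0,1,0.001,0.005,0.486,0,0,0,1,0.001,0.005,0.486,0,0,0,0,0.001,0.005,0.486,0,0,0,-0.5,0.001,0.005,0.486,0,0,0,-0.5,0.001,0.005,0.486,0,0,0,-0.5], force=40)

```text
time: 2.7
tool_pos: [456.1, 183.8, 38.0]
tcp_rot: [179.9, -0.0, 101.8]
ft_force: [-2.6, -0.2, 8.1]
finger_gap: 55.0
grip_force: 41.3
```

```bash
python3 - <<'E'
from h import *
s=sense();print(s["tool_pos"],s["tcp_rot"],s["finger_gap"],s["grip_force"]); p=s["tool_pos"]
go((p[0],p[1],200),101.7)
E
```

```text
[456.0869593  183.76449882  37.99291511] [ 1.79865116e+02 -2.18790371e-02  1.01814719e+02] 55.0448947534693 41.28587454557419
t 2.7 frac [ 2.00e-04  1.00e-03 -4.05e-01] [ 0.0004 -0.0001  0.0003]
```

```bash
python3 - <<'E'
from h import *
go((522.8,-202.5,210),101.7)
E
```

```text
t 2.7 frac [-0.9792 -0.0335 -0.4305] [ 0.0004 -0.0001  0.0003]
```

>>> carry_out(increments=[0,0,-0.1,0,0,0,-0.5,0,0,-0.25,0,0,0,-0.5,0,0,-0.38,0,0,0,-0.5,-0.15,-0.01,-0.43,0,0,0,-0.5,-0.3,-0.02,-0.43,0,0,0,-0.5,-0.45,-0.03,-0.43,0,0,0,-0.5,-0.6,-0.033,-0.43,0,0,0,-0.5,-0.75,-0.033,-0.43,0,0,0,-0.5,-0.88,-0.033,-0.43,0,0,0,-0.5,-0.979,-0.033,-0.43,0,0,0,-0.5])

```text
time: 3.95
tool_pos: [522.2, -205.1, 208.4]
tcp_rot: [180.0, 0.0, 101.7]
ft_force: [-0.1, 0.3, -3.1]
finger_gap: 54.9
grip_force: 44.3
```

```bash
python3 - <<'E'
from h import *
s=sense();print(s["tool_pos"],s["tcp_rot"],s["finger_gap"],s["qd"].round(2))
c,im=wr("w2")
for lo in (120,150):
  for b in rims(im,lo):
    p=cast(c,b[0],b[1],15);k=scale(c,15,p)
    if b[2]/k>40 and b[3]/k<75: print(np.round(b[:4],1),b[4],p.round(1),round(b[2]/k,1),round(b[3]/k,1))
E
```

```text
[ 522.1709778  -205.06639989  208.44509028] [1.79981384e+02 2.32367460e-02 1.01727621e+02] 54.91932664992519 [-25.57  25.4  -25.62   0.5    0.34 -25.77]
[319.4 171.9  48.3  51.6] (293, 145, 54, 51) [ 524.  -202.5] 54.5 58.3
[243.   92.5  56.7  61. ] (214, 62, 59, 61) [ 428.7 -135.8] 59.2 63.7
[396.2  92.4  57.2  64.6] (367, 61, 59, 64) [ 585.1 -103.3] 59.7 67.4
[319.4 172.   48.7  51.3] (293, 145, 54, 51) [ 524.  -202.6] 55.0 57.9
[242.8  92.5  54.   58.4] (214, 62, 58, 61) [ 428.5 -135.8] 56.3 60.9
[396.2  92.4  57.2  64.6] (367, 61, 59, 64) [ 585.1 -103.3] 59.7 67.4
```

View pics/w2.png

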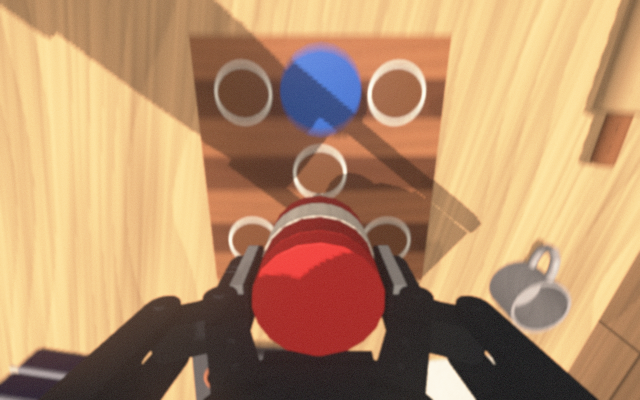

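Wrist view: blue rims at (243,92) and (396,92), centre rim (319,172), with the tin held straight. The arm was still moving, so I'll take one settled picture and fit the board.

```bash
python3 - <<'E'
from h import *
print(sense()["qd"].round(2))
c,im=wr("w3"); s=sense(); print(s["tool_pos"])
M=np.array([[0,0],[-80,85],[80,85],[-80,-85],[80,-85]]); P=[];Q=[]
for b in rims(im,150):
    p=cast(c,b[0],b[1],15);k=scale(c,15,p)
    if b[2]/k>50 and b[3]/k<75:
        print(np.round(b[:4],1),p.round(1),round(b[2]/k,1),round(b[3]/k,1)); P.append(p)
top=np.array([[522.8,-202.5],[427.2,-135.4],[584,-103.2],[461.5,-302.3],[618.5,-269.4]])
def fit(M,P):
    m=M@[1,1j];p=np.array(P)@[1,1j];a=np.vdot(m-m.mean(),p-p.mean());a/=abs(a);t=p.mean()-a*m.mean()
    print("yaw",np.angle(a,deg=True),"t",t,"res",np.abs(a*m+t-p).round(1)); return a,t
fit(M,top)
Q=[M[np.argmin(np.linalg.norm(top-p,axis=1))] for p in P]; fit(np.array(Q),P)
z=s["tool_pos"][2]+36
hsv=cv2.cvtColor(im,cv2.COLOR_RGB2HSV); 
b=[x for x in blobs(im,"red",2000)]; print([(np.round(x[:3],1),x[3],cast(c,x[0],x[1],z)) for x in b[:2]])
E
```

```text
[ 3.14 -2.21  2.71  0.37  0.32  4.8 ]
[ 522.14090569 -206.61598614  208.25547587]
[319.9 164.9  52.3  53.7] [ 523.3 -199.1] 58.6 60.1
[397.4  83.8  57.5  63.2] [584.4 -99.7] 59.4 65.3
[242.5  83.8  56.6  62.5] [ 427.6 -131.9] 58.6 64.6
[327.3  61.2  50.8  64.9] [508.9 -93.3] 51.4 65.7
yaw 11.693589810670156 t (522.8000000000001-202.56j) res [0.1 0.1 0.1 0.3 0.2]
yaw 20.065613146628404 t (514.135427078045-197.7280495517549j) res [ 9.3 26.  22.3 51.3]
[(array([  317.8,   288.7, 14252.5]), (251, 218, 135, 139), array([ 521.74538215, -202.52371873]))]
```

```bash
python3 - <<'E'
from h import *
for n in("w4","w5"):
    s=sense(); c,im=wr(n); print(s["tool_pos"],s["qd"].round(1)[:3])
    for b in rims(im,150):
        p=cast(c,b[0],b[1],15);k=scale(c,15,p)
        if b[2]/k>55 and b[3]/k<67: print(np.round(b[:4],1),p.round(1),round(b[2]/k,1),round(b[3]/k,1))
c=viewer.get_calibration("top"); print(cast(c,248.2,234.4,66))
E
```

```text
[ 522.14090569 -206.61598614  208.25547587] [ 3.1 -2.   2.5]
[319.9 167.2  52.3  53.5] [ 523.4 -198.8] 58.7 60.1
[397.   86.5  57.2  62.9] [584.4 -99.4] 59.3 65.1
[242.6  86.7  56.4  62.3] [ 427.6 -131.7] 58.5 64.6
[ 521.98841006 -204.53223329  208.10672057] [ 2.4 -1.4  1.7]
[319.6 169.5  51.8  53.4] [ 523.4 -199. ] 58.3 60.1
[242.6  89.3  56.4  61.9] [ 427.7 -131.9] 58.6 64.4
[396.7  89.2  57.2  62.7] [584.5 -99.6] 59.4 65.1
[453.10966921 180.79593604]
```

```bash
python3 - <<'E'
from h import *
print(sense()["tool_pos"])
go((523.3,-199.8,60),101.7)
E
```

```text
[ 521.97566427 -203.18103849  208.05893185]
t 4.15 frac [0.0074 0.0051 0.3702] [-0.     -0.0001  0.    ]
```

>>> carry_out(increments=[0.007,0.005,0.05,0,0,0,-0.5,0.007,0.005,0.12,0,0,0,-0.5,0.007,0.005,0.2,0,0,0,-0.5,0.007,0.005,0.27,0,0,0,-0.5,0.007,0.005,0.32,0,0,0,-0.5,0.007,0.005,0.35,0,0,0,-0.5,0.007,0.005,0.37,0,0,0,-0.5,0.007,0.005,0.37,0,0,0,-0.5,0.007,0.005,0.37,0,0,0,-0.5,0.007,0.005,0.37,0,0,0,-0.5])

```text
time: 5.4
tool_pos: [524.3, -199.9, 61.0]
tcp_rot: [179.9, 0.1, 101.8]
ft_force: [-0.6, 0.0, -2.7]
finger_gap: 55.0
grip_force: 44.2
```

```bash
python3 - <<'E'
from h import *
print(sense()["tool_pos"],sense()["qd"].round(1))
go((523.3,-199.8,41.5),101.7)
E
```

```text
[ 524.26705889 -199.86787708   61.01545371] [ 0.   0.2  0.2  0.  -0.1  0. ]
t 5.4 frac [ 0.0007 -0.0024  0.0488] [0.0002 0.0001 0.0003]
```

>>> carry_out(increments=[0.001,-0.002,0.02,0,0,0,-0.5,0.001,-0.002,0.035,0,0,0,-0.5,0.001,-0.002,0.045,0,0,0,-0.5,0.001,-0.002,0.049,0,0,0,-0.5,0.001,-0.002,0.049,0,0,0,-0.5,0.001,-0.002,0.049,0,0,0,-0.5,0.001,-0.002,0.049,0,0,0,-0.5,0.001,-0.002,0.049,0,0,0,0.6,0.001,-0.002,0.049,0,0,0,1,0.001,-0.002,0.049,0,0,0,1])

```text
time: 6.65
tool_pos: [522.9, -199.4, 40.5]
tcp_rot: [180.0, 0.0, 101.8]
ft_force: [0.2, 0.5, 0.3]
finger_gap: 85.3
grip_force: 0.0
```

```bash
python3 - <<'E'
from h import *
s=sense();p=s["tool_pos"]
go((p[0],p[1],220),101.7)
go((565,98,200),101.7)
E
```

```text
t 6.65 frac [-1.000e-04  1.000e-04 -4.487e-01] [0.     0.     0.0003]
t 6.65 frac [ 0.706   0.2553 -0.3988] [0.     0.     0.0003]
```

>>> carry_out(increments=[0,0,-0.1,0,0,0,1,0,0,-0.25,0,0,0,1,0,0,-0.36,0,0,0,1,0.1,0.03,-0.4,0,0,0,1,0.25,0.1,-0.4,0,0,0,1,0.4,0.17,-0.4,0,0,0,1,0.54,0.22,-0.4,0,0,0,1,0.66,0.25,-0.4,0,0,0,1,0.706,0.255,-0.4,0,0,0,1,0.706,0.255,-0.4,0,0,0,1])

```text
time: 7.9
tool_pos: [564.6, 98.9, 200.4]
tcp_rot: [-180.0, 0.0, 101.9]
ft_force: [1.1, -0.3, 0.1]
finger_gap: 85.4
grip_force: 0.0
```

```bash
python3 - <<'E'
from h import *
viewer.snapshot("side");viewer.snapshot("side")
s=sense();print(s["tool_pos"],s["qd"].round(1)[:3])
c,im=wr("w6"); rep(c,im,dict(purple=42,green=90))
ct=viewer.get_calibration("top");t=viewer.snapshot("top");cv2.imwrite("pics/t6.png",t[:,:,::-1])
for col,z in dict(red=66,blue=80,yellow=80).items():
    for b in blobs(t,col,100)[:3]:
        if 180<b[0]<470 and 150<b[1]<275: print(col,b[0],b[1],cast(ct,b[0],b[1],z).round(1))
p=cast(c,*blobs(im,"purple",300)[0][:2],42); go((*p,18),101.7)
E
```

```text
[564.81929554  96.93223323 200.40875591] [-1.1 -0.1 -0.1]
purple [ 319.7  180.3 1315. ] (300, 160, 41, 42) [566.9  98.9] size [42. 43.]
green [ 339.    79.5 2374. ] (313, 51, 53, 58) [562.1 193. ] size [41. 45.]
red 401.21355498721226 210.91815856777492 [ 522.4 -202.1]
blue 369.1981008513425 215.68172888015718 [ 507.  -120.2]
yellow 437.1868386243386 203.57804232804233 [ 541.8 -289.3]
t 8.1 frac [0.0052 0.0061 0.4562] [-0.      0.0001  0.    ]
```

View pics/w6.png

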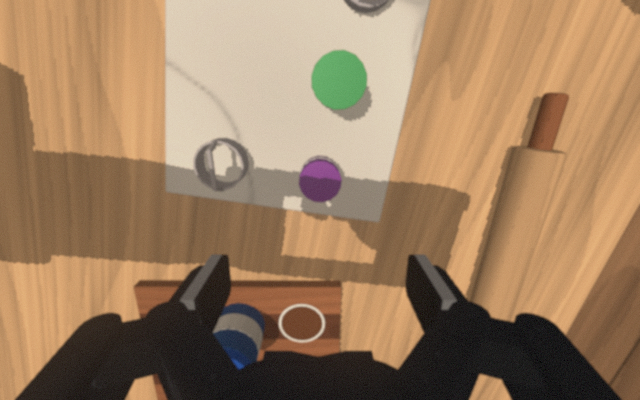

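Purple is centred at (320,180) with nothing near the finger path. From the top camera, cocoa lies within 0.6 mm of its circle.

>>> carry_out(increments=[0.003,0.005,0.12,0,0,0,1,0.005,0.006,0.24,0,0,0,1,0.005,0.006,0.34,0,0,0,1,0.005,0.006,0.42,0,0,0,1,0.005,0.006,0.455,0,0,0,1,0.005,0.006,0.459,0,0,0,1,0.005,0.006,0.459,0,0,0,0.2,0.005,0.006,0.459,0,0,0,-0.5,0.005,0.006,0.459,0,0,0,-0.5,0.005,0.006,0.459,0,0,0,-0.5], force=30)

```text
time: 9.35
tool_pos: [567.9, 100.6, 18.6]
tcp_rot: [179.9, 0.0, 101.8]
ft_force: [-1.3, -0.1, 6.8]
finger_gap: 43.3
grip_force: 30.3
```

```bash
python3 - <<'E'
from h import *
s=sense();p=s["tool_pos"];print(p)
go((p[0],p[1],220),101.7)
go((523,-200,220),101.7)
E
```

```text
[567.90704668 100.55185128  18.55568461]
t 9.35 frac [-2.000e-04  1.200e-03 -5.036e-01] [0.0004 0.0001 0.0003]
t 9.35 frac [-0.7127 -0.2627 -0.5039] [0.0004 0.0001 0.0003]
```

>>> carry_out(increments=[0,0,-0.12,0,0,0,-0.5,0,0,-0.26,0,0,0,-0.5,0,0,-0.38,0,0,0,-0.5,-0.1,-0.03,-0.48,0,0,0,-0.5,-0.22,-0.1,-0.5,0,0,0,-0.5,-0.36,-0.17,-0.5,0,0,0,-0.5,-0.5,-0.22,-0.5,0,0,0,-0.5,-0.62,-0.255,-0.5,0,0,0,-0.5,-0.7,-0.263,-0.5,0,0,0,-0.5,-0.71,-0.263,-0.5,0,0,0,-0.5])

```text
time: 10.6
tool_pos: [521.6, -201.1, 217.0]
tcp_rot: [180.0, 0.0, 101.7]
ft_force: [-0.6, -0.2, -1.3]
finger_gap: 43.3
grip_force: 31.3
```

```bash
python3 - <<'E'
from h import *
for i in range(3): viewer.snapshot("side")
s=sense();p=s["tool_pos"];print(p,s["qd"][:3].round(1))
c,im=wr("w7"); rep(c,im,dict(red=75))
go((523.2,-197.5,110),101.7)
E
```

```text
[ 521.915219   -198.35052846  216.85672541] [ 0.9 -0.3  0.3]
red [ 318.1  186.3 2671. ] (289, 157, 60, 59) [ 522.7 -198.2] size [58. 57.]
t 10.8 frac [0.0004 0.0032 0.2672] [ 0.     -0.0001  0.0005]
```

View pics/w7.png

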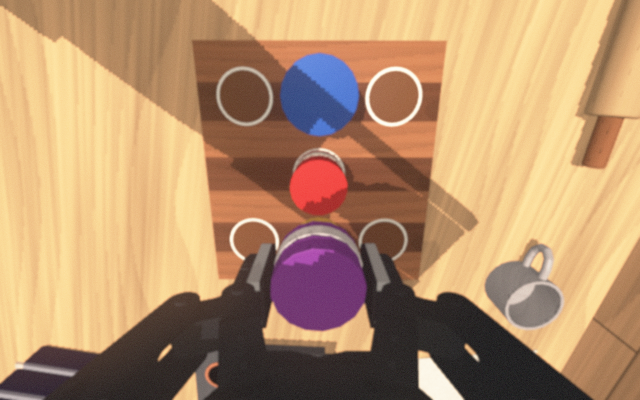

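Red top disc is at (318,186), and the purple tin is level in the grip.

>>> carry_out(increments=[0.002,0.003,0.04,0,0,0,-0.5,0.002,0.003,0.1,0,0,0,-0.5,0.002,0.003,0.17,0,0,0,-0.5,0.002,0.003,0.23,0,0,0,-0.5,0.002,0.003,0.26,0,0,0,-0.5,0.002,0.003,0.275,0,0,0,-0.5,0.002,0.003,0.28,0,0,0,-0.5,0.002,0.003,0.28,0,0,0,-0.5,0.002,0.003,0.28,0,0,0,-0.5,0.002,0.003,0.28,0,0,0,-0.5])

```text
time: 12.05
tool_pos: [523.2, -198.2, 105.4]
tcp_rot: [180.0, 0.0, 101.8]
ft_force: [-0.1, 0.5, -1.6]
finger_gap: 43.2
grip_force: 31.3
```

```bash
python3 - <<'E'
from h import *
s=sense();p=s["tool_pos"];print(p,s["qd"][:3].round(1))
go((523.1,-197.2,84),101.7)
E
```

```text
[ 523.22678416 -198.22318359  105.43918761] [-0.   0.2  0.2]
t 12.05 frac [0.0026 0.0002 0.0536] [0.0001 0.0001 0.0003]
```

>>> carry_out(increments=[0.003,0,0.02,0,0,0,-0.5,0.003,0,0.035,0,0,0,-0.5,0.003,0,0.046,0,0,0,-0.5,0.003,0,0.0535,0,0,0,-0.5,0.003,0,0.0535,0,0,0,-0.5,0.003,0,0.0535,0,0,0,-0.5,0.003,0,0.0535,0,0,0,-0.5,0.003,0,0.0535,0,0,0,0.4,0.003,0,0.0535,0,0,0,1,0.003,0,0.0535,0,0,0,1])

```text
time: 13.3
tool_pos: [522.7, -196.8, 83.5]
tcp_rot: [-180.0, 0.0, 101.8]
ft_force: [-0.4, -0.7, 0.3]
finger_gap: 85.5
grip_force: 0.0
```

```bash
python3 - <<'E'
from h import *
s=sense();p=s["tool_pos"];print(p,s["qd"][:3].round(1))
go((p[0],p[1],230),101.7)
go((560,191,230),191.7)
E
```

```text
[ 522.67531121 -196.84761083   83.48530293] [ 0.1  0.1 -0.1]
t 13.3 frac [-0.     -0.     -0.3663] [-0.      0.      0.0003]
t 13.3 frac [ 0.9299  0.29   -0.3663] [-0.      0.     -0.2497]
```

>>> carry_out(increments=[0,0,-0.1,0,0,0,1,0,0,-0.22,0,0,0,1,0.05,0.02,-0.33,0,0,0.03,1,0.18,0.06,-0.36,0,0,0.06,1,0.33,0.11,-0.366,0,0,0.09,1,0.48,0.16,-0.366,0,0,0.12,1,0.63,0.21,-0.366,0,0,0.15,0.5,0.77,0.25,-0.366,0,0,0.18,0.5,0.88,0.28,-0.366,0,0,0.21,0.5,0.93,0.29,-0.366,0,0,0.235,0.5])

```text
time: 14.55
tool_pos: [559.7, 194.1, 229.8]
tcp_rot: [-180.0, -0.0, 20.5]
ft_force: [0.2, 0.2, -0.0]
finger_gap: 64.5
grip_force: 0.0
```

>>> carry_out(increments=[0,0,0,0,0,0.015,0.5,0,0,0,0,0,0.015,0.5,0,0,0,0,0,0.015,0.5,0,0,0,0,0,0.015,0.5,0,0,0,0,0,0.015,0.5,0,0,0,0,0,0.015,0.5,0,0,0,0,0,0.015,0.5,0,0,0,0,0,0.015,0.5,0,0,0,0,0,0.015,0.5,0,0,0,0,0,0.015,0.5])

```text
time: 15.8
tool_pos: [560.0, 191.0, 229.9]
tcp_rot: [180.0, -0.0, 15.3]
ft_force: [0.5, -0.5, -0.2]
finger_gap: 64.1
grip_force: 0.0
```

```bash
python3 - <<'E'
from h import *
s=sense();print(s["tool_pos"],s["tcp_rot"],s["qd"].round(1)[:3])
c,im=wr("w8"); rep(c,im,dict(green=90,red=70))
ct=viewer.get_calibration("top");t=viewer.snapshot("top");cv2.imwrite("pics/t8.png",t[:,:,::-1])
for col,z in dict(purple=45+32,red=66,blue=80,yellow=80).items():
    if col=="purple": z=105
    for b in blobs(t,col,50)[:3]:
        if 180<b[0]<470 and 150<b[1]<275: print(col,b,cast(ct,b[0],b[1],z).round(1))
b=blobs(im,"green",300)[0]; 
for z in(102,90):
    p=cast(c,b[0],b[1],z);print(z,p)
go((*p,63),11.7)
E
```

```text
[560.04795812 191.04419663 229.90128976] [ 1.79999521e+02 -1.04338855e-03  1.52577543e+01] [0.1 0.1 0.1]
green [ 318.4  185.2 1462.5] (298, 163, 42, 45) [560.9 191.8] size [40. 43.]
red [ 621.9  290.3 1426. ] (600, 267, 40, 54) [ 526.2 -182.2] size [46. 63.]
purple (403.5491009681881, 209.24135546334716, 241.0, (395, 201, 18, 18)) [ 522.9 -200.9]
red (399.51740506329116, 211.86656118143458, 316.0, (390, 200, 22, 23)) [ 519.9 -197.9]
blue (369.1816091954023, 215.67848932676517, 507.5, (357, 203, 26, 26)) [ 507.  -120.1]
yellow (437.1552287581699, 203.6395424836601, 510.0, (425, 191, 26, 26)) [ 541.7 -289.2]
102 [564.14045396 192.72285397]
90 [560.9300711 191.8215324]
t 15.9 frac [ 0.0026 -0.0013  0.4173] [ 0.     -0.      0.0099]
```

View pics/w8.png

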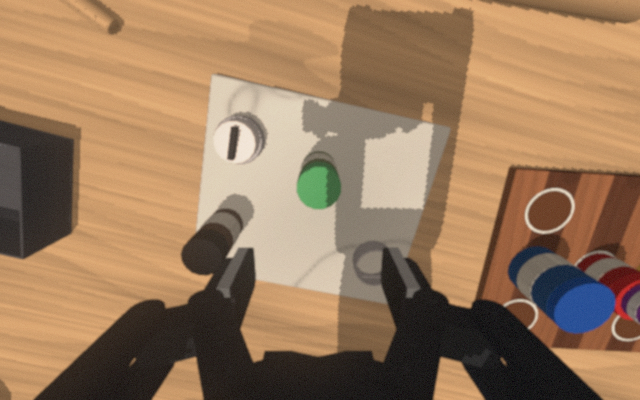

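Green is at (318,185) between the fingers, with the timer at (236,138) up-left. At 64 mm opening the fingertips pass above the timer. The red and purple stack is on the board, about 1 mm from centre.

>>> carry_out(increments=[0.002,-0.001,0.08,0,0,0.01,0.5,0.0045,-0.001,0.18,0,0,0.01,0.5,0.0045,-0.001,0.28,0,0,0.01,0.5,0.0045,-0.001,0.36,0,0,0.01,0.5,0.0045,-0.001,0.41,0,0,0.01,0.5,0.0045,-0.001,0.417,0,0,0.01,0.5,0.0045,-0.001,0.417,0,0,0.01,0.3,0.0045,-0.001,0.417,0,0,0.01,-0.5,0.0045,-0.001,0.417,0,0,0.01,-0.5,0.0045,-0.001,0.417,0,0,0.01,-0.5], force=35)

```text
time: 17.15
tool_pos: [563.1, 192.1, 65.0]
tcp_rot: [-180.0, -0.2, 11.7]
ft_force: [-0.3, -1.4, 6.3]
finger_gap: 41.2
grip_force: 35.4
```

```bash
python3 - <<'E'
from h import *
s=sense();p=s["tool_pos"];print(p,s["qd"][:3].round(1))
go((p[0],p[1],250),11.7)
go((619,-267,250),11.7)
E
```

```text
[563.08127295 192.11762324  65.03632713] [-0.2 -0.1  0. ]
t 17.15 frac [ 0.0015 -0.     -0.4624] [-0.     -0.0005 -0.0001]
t 17.15 frac [-0.0934  1.1524 -0.4627] [-0.     -0.0005 -0.0001]
```

>>> carry_out(increments=[0,0,-0.1,0,0,0,-0.5,0,0,-0.22,0,0,0,-0.5,0,0,-0.34,0,0,0,-0.5,-0.01,0.05,-0.41,0,0,0,-0.5,-0.02,0.15,-0.42,0,0,0,-0.5,-0.03,0.27,-0.42,0,0,0,-0.5,-0.04,0.4,-0.42,0,0,0,-0.5,-0.05,0.53,-0.42,0,0,0,-0.5,-0.06,0.66,-0.42,0,0,0,-0.5,-0.07,0.79,-0.42,0,0,0,-0.5])

```text
time: 18.4
tool_pos: [598.0, -124.9, 231.3]
tcp_rot: [-180.0, -0.0, 11.7]
ft_force: [0.3, 0.6, -2.5]
finger_gap: 41.3
grip_force: 36.1
```

```bash
python3 - <<'E'
from h import *
go((619,-267,230),11.7)
E
```

```text
t 18.4 frac [-0.0204  0.3586  0.0031] [-0.     -0.     -0.0001]
```

>>> carry_out(increments=[-0.003,0.1,0,0,0,0,-0.5,-0.01,0.2,0,0,0,0,-0.5,-0.015,0.29,0,0,0,0,-0.5,-0.02,0.34,0,0,0,0,-0.5,-0.02,0.358,0,0,0,0,-0.5,-0.02,0.36,0,0,0,0,-0.5,-0.02,0.36,0,0,0,0,-0.5,-0.02,0.36,0,0,0,0,-0.5,-0.02,0.36,0,0,0,0,-0.5,-0.02,0.36,0,0,0,0,-0.5])

```text
time: 19.65
tool_pos: [619.4, -265.7, 231.2]
tcp_rot: [180.0, -0.0, 11.7]
ft_force: [0.1, -0.0, -0.9]
finger_gap: 40.8
grip_force: 36.1
```

```bash
cat >> h.py <<'E'
def board(c,im):
    for b in rims(im,150):
        p=cast(c,b[0],b[1],15);k=scale(c,15,p)
        if b[2]/k>53 and b[3]/k<69: print(np.round(b[:4],1),p.round(1),round(b[2]/k,1),round(b[3]/k,1))
E
python3 - <<'E'
from h import *
s=sense();print(s["tool_pos"],s["tcp_rot"],s["qd"].round(1)[:3])
c,im=wr("w9"); board(c,im)
z=s["tool_pos"][2]+37
b=blobs(im,"green",1000)[0]; print(b,cast(c,b[0],b[1],z),cast(c,b[0],b[1],z-12))
E
```

```text
[ 619.38397771 -265.65149133  231.18193416] [ 1.79997251e+02 -4.70910855e-03  1.16724606e+01] [-0.2  0.  -0. ]
[320.1 168.8  48.5  50.2] [ 619.9 -267.2] 58.3 60.3
[178.5 169.   46.1  53.2] [ 585.4 -100.7] 55.4 64.0
(317.69390417002336, 291.57787624199176, 8689.0, (267, 236, 102, 110)) [ 624.50162853 -263.35324655] [ 616.2646057  -265.05065028]
```

View pics/w9.png

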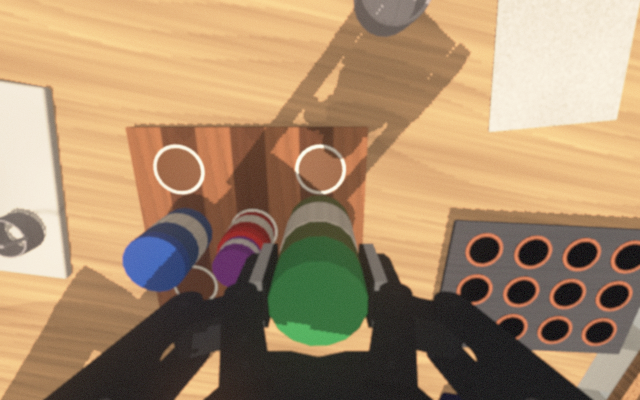

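The target rim is at (320,169), casting to (619.9,-267.2), and the jar hangs straight. The jar sits about 1.5 mm toward the robot from the TCP, so I'll compensate for that.

```bash
python3 - <<'E'
from h import *
go((621.3,-266.9,90),11.7)
E
```

```text
t 19.7 frac [0.0042 0.0038 0.3529] [ 0.     -0.     -0.0001]
```

>>> carry_out(increments=[0.004,0.004,0.05,0,0,0,-0.5,0.004,0.004,0.12,0,0,0,-0.5,0.004,0.004,0.2,0,0,0,-0.5,0.004,0.004,0.27,0,0,0,-0.5,0.004,0.004,0.32,0,0,0,-0.5,0.004,0.004,0.345,0,0,0,-0.5,0.004,0.004,0.353,0,0,0,-0.5,0.004,0.004,0.353,0,0,0,-0.5,0.004,0.004,0.353,0,0,0,-0.5,0.004,0.004,0.353,0,0,0,-0.5])

```text
time: 20.95
tool_pos: [621.7, -267.4, 90.9]
tcp_rot: [179.9, -0.1, 11.7]
ft_force: [0.3, 0.3, -2.6]
finger_gap: 41.4
grip_force: 36.1
```

```bash
python3 - <<'E'
from h import *
print(sense()["tool_pos"]);go((621.3,-266.9,68.7),11.7)
E
```

```text
[ 621.73734637 -267.41389272   90.88764056]
t 20.95 frac [-0.0009 -0.0015  0.0555] [ 0.0002 -0.0002 -0.0001]
```

Lower and release, opening only to about 64 mm.

>>> carry_out(increments=[-0.001,-0.001,0.02,0,0,0,-0.5,-0.001,-0.001,0.037,0,0,0,-0.5,-0.001,-0.001,0.049,0,0,0,-0.5,-0.001,-0.001,0.0555,0,0,0,-0.5,-0.001,-0.001,0.0555,0,0,0,-0.5,-0.001,-0.001,0.0555,0,0,0,-0.5,-0.001,-0.001,0.0555,0,0,0,-0.5,-0.001,-0.001,0.0555,0,0,0,0.2,-0.001,-0.001,0.0555,0,0,0,0.6,-0.001,-0.001,0.0555,0,0,0,0.6])

```text
time: 22.2
tool_pos: [620.7, -266.9, 67.5]
tcp_rot: [180.0, 0.0, 11.6]
ft_force: [-0.5, 0.6, -0.4]
finger_gap: 68.1
grip_force: 0.0
```

>>> carry_out(increments=[0,0,-0.08,0,0,0,0.6,0,0,-0.2,0,0,0,0.6,0,0,-0.32,0,0,0,0.6,-0.03,-0.06,-0.4,0,0,0,0.6,-0.07,-0.18,-0.405,0,0,0,0.6,-0.11,-0.32,-0.405,0,0,0,0.6,-0.15,-0.46,-0.405,0,0,0,0.6,-0.19,-0.6,-0.405,0,0,0,0.6,-0.21,-0.74,-0.405,0,0,0,0.6,-0.22,-0.87,-0.405,0,0,0,0.6])

```text
time: 23.45
tool_pos: [463.4, 57.7, 229.9]
tcp_rot: [180.0, -0.1, 11.6]
ft_force: [1.4, 0.1, -0.1]
finger_gap: 68.2
grip_force: 0.0
```

```bash
python3 - <<'E'
from h import *
ct=viewer.get_calibration("top");t=viewer.snapshot("top");cv2.imwrite("pics/t10.png",t[:,:,::-1])
for col,z in dict(purple=102,green=93,blue=80,yellow=80).items():
    for b in blobs(t,col,50)[:3]:
        if 180<b[0]<470 and 150<b[1]<275: print(col,np.round(b[:3],1),cast(ct,b[0],b[1],z).round(1))
print(sense()["tool_pos"]); go((460,284,230),11.7)
E
```

```text
purple [403.5 209.2 241. ] [ 523.2 -201.5]
green [430.  172.3 246.5] [ 618.  -268.2]
blue [369.2 215.7 507.5] [ 506.9 -120.1]
yellow [437.2 203.6 505. ] [ 541.8 -289.4]
[461.98694437  62.82374075 229.9649473 ]
t 23.5 frac [ 0.1082 -0.5423  0.0019] [-0.0006 -0.0001  0.0003]
```

Green is about 1 mm off its circle by the top camera, which is fine. Next is the black jar.

>>> carry_out(increments=[0.02,-0.12,0.002,0,0,0,0.6,0.05,-0.25,0.002,0,0,0,0.6,0.08,-0.38,0.002,0,0,0,0.6,0.1,-0.48,0.002,0,0,0,0.6,0.108,-0.53,0.002,0,0,0,0.6,0.108,-0.542,0.002,0,0,0,0.6,0.108,-0.542,0.002,0,0,0,0.6,0.108,-0.542,0.002,0,0,0,0.6,0.108,-0.542,0.002,0,0,0,0.6,0.108,-0.542,0.002,0,0,0,0.6])

```text
time: 24.75
tool_pos: [463.0, 276.7, 229.0]
tcp_rot: [180.0, -0.0, 11.6]
ft_force: [-0.6, 0.6, 0.3]
finger_gap: 68.0
grip_force: 0.0
```

```bash
python3 - <<'E'
from h import *
s=sense();print(s["tool_pos"],s["tcp_rot"],s["qd"].round(1)[:3])
c,im=wr("w11"); im2=im.copy(); im2[240:]=255
for v in (38,55):
    HSV["black"][1]=(180,255,v)
    for b in blobs(im2,"black",600)[:3]:
        print(b, [cast(c,b[0],b[1],z).round(1) for z in(102,93,90)], np.array(b[3][2:])/scale(c,95,(460,282)))
E
```

```text
[462.96212305 276.72292262 229.00078588] [ 1.79999100e+02 -8.89057484e-03  1.16068637e+01] [ 0.3  0.2 -0.1]
(123.32676443629697, 135.12557286892758, 2182.0, (111, 86, 30, 96)) [array([477.5, 454.1]), array([475.4, 459.4]), array([474.7, 461.2])] [28.40544659 90.89742908]
(37.54857997010463, 181.55148157917876, 1895.5, (0, 161, 89, 37)) [array([419.1, 530.6]), array([415.1, 538.5]), array([413.7, 541.1])] [84.26949154 35.03338412]
```

View pics/w11.png

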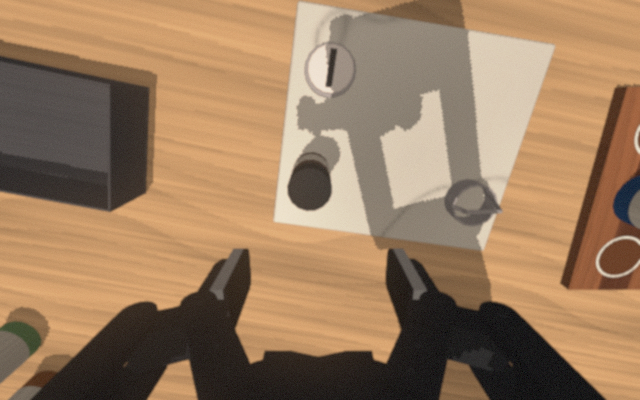

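Black cap disc is near (309,188), lit dark grey, with its side and label above it at (320,155). I'll use an ROI with a looser threshold.

```bash
python3 - <<'E'
from h import *
c=viewer.get_calibration("wrist"); im=cv2.imread("pics/w11.png")[:,:,::-1].copy()
print(im[[140,150,158,164,170,176,188,200,206,210,214],[318,316,314,313,312,311,309,308,307,306,306]].tolist())
print(im[188,[282,286,290,295,325,329,333]].tolist())
im2=np.full_like(im,255); im2[130:240,270:360]=im[130:240,270:360]
for v in (60,70,80,90):
    HSV["black"][1]=(180,255,v)
    for b in blobs(im2,"black",300)[:2]:
        print(v,np.round(b[:3],1),b[3], [cast(c,b[0],b[1],z).round(1) for z in(102,93,90)], np.array(b[3][2:])/scale(c,100,(460,282)))
E
```

```text
[[145, 133, 118], [145, 134, 119], [125, 115, 100], [58, 49, 42], [75, 66, 63], [77, 70, 62], [70, 62, 55], [72, 64, 56], [75, 67, 60], [157, 143, 127], [233, 221, 196]]
[[235, 222, 200], [224, 208, 184], [74, 63, 57], [77, 69, 59], [71, 64, 54], [70, 63, 58], [223, 210, 186]]
70 [ 313.6  180.5 1018.5] (293, 161, 37, 44) [array([470.8, 283.6]), array([468.5, 283.2]), array([467.7, 283.1])] [34.45164508 40.96952388]
80 [ 309.6  184.7 1547. ] (289, 161, 41, 48) [array([466.1, 286.4]), array([463.6, 286.1]), array([462.8, 286. ])] [38.17614725 44.69402605]
90 [ 309.7  184.6 1592.5] (289, 160, 42, 49) [array([466.3, 286.3]), array([463.8, 286. ]), array([463. , 285.9])] [39.1072728 45.6251516]
```

```bash
python3 - <<'E'
from h import *
go((463.3,285.8,63),11.7)
E
```

```text
t 24.8 frac [ 0.0054 -0.0217  0.4149] [ 0.     -0.     -0.0002]
```

>>> carry_out(increments=[0.005,-0.022,0.05,0,0,0,0.6,0.005,-0.022,0.15,0,0,0,0.6,0.005,-0.022,0.26,0,0,0,0.6,0.005,-0.022,0.35,0,0,0,0.6,0.005,-0.022,0.405,0,0,0,0.6,0.005,-0.022,0.415,0,0,0,0.6,0.005,-0.022,0.415,0,0,0,0.4,0.005,-0.022,0.415,0,0,0,-0.5,0.005,-0.022,0.415,0,0,0,-0.5,0.005,-0.022,0.415,0,0,0,-0.5], force=35)

```text
time: 26.05
tool_pos: [463.9, 286.7, 64.3]
tcp_rot: [-180.0, -0.1, 11.6]
ft_force: [0.3, -1.5, 6.6]
finger_gap: 41.5
grip_force: 35.7
```

```bash
python3 - <<'E'
from h import *
s=sense();p=s["tool_pos"];print(p,s["qd"][:3].round(1))
go((428.5,-133,230),11.7)
E
```

```text
[463.94538925 286.73618141  64.25110898] [0. 0. 0.]
t 26.05 frac [-0.2977  1.0096 -0.4157] [-0.0001 -0.0004 -0.0001]
```

>>> carry_out(increments=[0,0,-0.1,0,0,0,-0.5,0,0,-0.22,0,0,0,-0.5,0,0,-0.34,0,0,0,-0.5,-0.02,0.05,-0.41,0,0,0,-0.5,-0.05,0.15,-0.416,0,0,0,-0.5,-0.08,0.27,-0.416,0,0,0,-0.5,-0.12,0.4,-0.416,0,0,0,-0.5,-0.16,0.53,-0.416,0,0,0,-0.5,-0.2,0.66,-0.416,0,0,0,-0.5,-0.24,0.78,-0.416,0,0,0,-0.5])

```text
time: 27.3
tool_pos: [431.4, -40.3, 229.2]
tcp_rot: [180.0, -0.0, 11.6]
ft_force: [0.3, -0.1, -1.1]
finger_gap: 41.4
grip_force: 36.2
```

```bash
python3 - <<'E'
from h import *
go((428.5,-133,230),11.7)
E
```

```text
t 27.3 frac [-0.0538  0.2254 -0.0019] [ 0.     -0.     -0.0002]
```

>>> carry_out(increments=[-0.02,0.09,-0.002,0,0,0,-0.5,-0.04,0.16,-0.002,0,0,0,-0.5,-0.05,0.21,-0.002,0,0,0,-0.5,-0.054,0.225,-0.002,0,0,0,-0.5,-0.054,0.225,-0.002,0,0,0,-0.5,-0.054,0.225,-0.002,0,0,0,-0.5,-0.054,0.225,-0.002,0,0,0,-0.5,-0.054,0.225,-0.002,0,0,0,-0.5,-0.054,0.225,-0.002,0,0,0,-0.5,-0.054,0.225,-0.002,0,0,0,-0.5])

```text
time: 28.55
tool_pos: [429.0, -131.1, 230.1]
tcp_rot: [180.0, 0.0, 11.7]
ft_force: [0.5, 0.1, -1.3]
finger_gap: 41.6
grip_force: 36.1
```

```bash
python3 - <<'E'
from h import *
s=sense();print(s["tool_pos"],s["tcp_rot"],s["qd"].round(1)[:3])
c,im=wr("w12"); board(c,im)
go((429.2,-133,90),11.7)
E
```

```text
[ 429.00882033 -131.11822169  230.10425311] [1.79999882e+02 6.04908473e-04 1.16588099e+01] [-0.2  0.  -0.1]
[462.1 169.7  46.2  53.3] [ 463.1 -299.7] 55.4 64.0
[320.3 169.6  48.7  50.1] [ 428.8 -133. ] 58.4 60.0
[397.2 100.   52.4  55.8] [ 524.  -201.1] 58.6 62.4
[320.6  18.7  55.2  62.1] [ 585.3 -100.7] 57.3 64.4
t 28.6 frac [-0.0005  0.0047  0.3502] [-0.      0.     -0.0001]
```

View pics/w12.png

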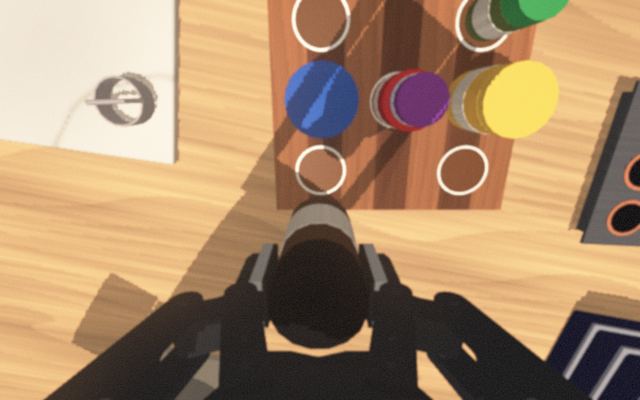

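The target rim at (320,170) casts to (428.8,-133.0). Green stands inside its rim and the stack is concentric. I'll lower the black jar.

>>> carry_out(increments=[0,0.005,0.05,0,0,0,-0.5,0,0.005,0.12,0,0,0,-0.5,0,0.005,0.2,0,0,0,-0.5,0,0.005,0.27,0,0,0,-0.5,0,0.005,0.32,0,0,0,-0.5,0,0.005,0.345,0,0,0,-0.5,0,0.005,0.35,0,0,0,-0.5,0,0.005,0.35,0,0,0,-0.5,0,0.005,0.35,0,0,0,-0.5,0,0.005,0.35,0,0,0,-0.5])

```text
time: 29.85
tool_pos: [429.9, -133.3, 90.8]
tcp_rot: [180.0, -0.1, 11.7]
ft_force: [-0.1, 0.1, -0.9]
finger_gap: 41.2
grip_force: 36.1
```

```bash
python3 - <<'E'
from h import *
print(sense()["tool_pos"]);go((429.3,-133,67.8),11.7)
E
```

```text
[ 429.86260607 -133.33914      90.76172415]
t 29.85 frac [-0.0013 -0.0012  0.0574] [ 0.0001 -0.0002 -0.0001]
```

>>> carry_out(increments=[-0.001,-0.001,0.02,0,0,0,-0.5,-0.001,-0.001,0.037,0,0,0,-0.5,-0.001,-0.001,0.05,0,0,0,-0.5,-0.001,-0.001,0.057,0,0,0,-0.5,-0.001,-0.001,0.057,0,0,0,-0.5,-0.001,-0.001,0.057,0,0,0,-0.5,-0.001,-0.001,0.057,0,0,0,-0.5,-0.001,-0.001,0.057,0,0,0,0.2,-0.001,-0.001,0.057,0,0,0,0.6,-0.001,-0.001,0.057,0,0,0,0.6])

```text
time: 31.1
tool_pos: [429.0, -132.9, 67.4]
tcp_rot: [180.0, -0.0, 11.7]
ft_force: [0.5, -0.0, -0.2]
finger_gap: 68.2
grip_force: 0.0
```

>>> carry_out(increments=[0,0,-0.08,0,0,0,0.6,0,0,-0.18,0,0,0,0.6,0,0,-0.3,0,0,0,0.6,0,0,-0.4,0,0,0,0.6,0,-0.1,-0.42,0,0,0,0.6,0,-0.25,-0.42,0,0,0,0.6,0,-0.35,-0.42,0,0,0,0.6,0,-0.4,-0.42,0,0,0,0.6,0,-0.4,-0.42,0,0,0,0.6,0,-0.4,-0.42,0,0,0,0.6])

```text
time: 32.35
tool_pos: [396.8, 23.4, 235.3]
tcp_rot: [180.0, -0.0, 11.7]
ft_force: [0.6, -0.7, -0.8]
finger_gap: 68.3
grip_force: 0.0
```

```bash
python3 - <<'E'
from h import *
ct=viewer.get_calibration("top");t=viewer.snapshot("top")
cv2.imwrite("pics/t13.png",cv2.resize(t[150:280,180:480,::-1],None,fx=2.6,fy=2.6,interpolation=cv2.INTER_CUBIC))
HSV["black"][1]=(180,255,80)
t2=np.full_like(t,255); t2[225:265,350:390]=t[225:265,350:390]
b=blobs(t2,"black",40); print([(np.round(x[:3],1),x[3],cast(ct,x[0],x[1],93).round(1)) for x in b])
for col,z in dict(purple=102,green=93,blue=80,yellow=80).items():
    for b in blobs(t,col,50)[:3]:
        if 180<b[0]<470 and 150<b[1]<275: print(col,np.round(b[:3],1),cast(ct,b[0],b[1],z).round(1))
E
```

```text
[(array([374.7, 244. , 404. ]), (365, 228, 20, 30), array([ 437.1, -133.3])), (array([355.1, 240.9, 293.5]), (350, 225, 13, 40), array([443.4, -85.4]))]
purple [403.5 209.2 241. ] [ 523.2 -201.5]
green [430.  172.3 246. ] [ 618.  -268.3]
blue [369.2 215.7 509.5] [ 507.  -120.1]
yellow [437.2 203.6 504.5] [ 541.8 -289.4]
```

View pics/t13.png

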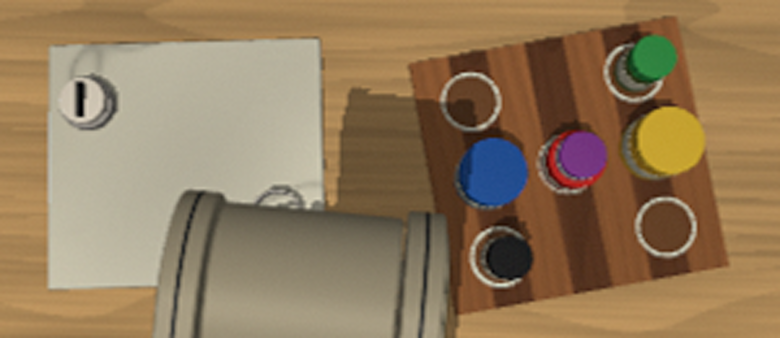

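The crop shows everything upright inside its rims, black cap centre at crop (509,258), and timer and cutter in place. One check on black, then I hand in.

```bash
python3 - <<'E'
from h import *
ct=viewer.get_calibration("top")
p=cast(ct,180+509/2.6,150+258/2.6,96); e=np.linalg.norm(p-[427.2,-135.4]); print(p,e)
if e<5: print(order.hand_in())
E
```

```text
[ 424.38264649 -135.75652154] 2.8398218991205506
the job is handed in; nothing more can be done
None
```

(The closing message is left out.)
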